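# Reset the sliding stop of a length jig to a gauge block

## Robot

A 7-joint arm with a two-finger parallel gripper is mounted at the origin on the work surface; the furniture and walls round the work are solid. World frame = base frame: x ahead of the robot, y to its left, z up, the work surface at z = 0. Lengths are in m, angles in rad, forces in N, time in s.
With the tool pointing down it reaches from about 0.35 to 0.9 m from the base axis. Payload 8.1 kg.
Tool frame: the origin (TCP) lies on the centre line of the jaws, within the pads' length; the fingertips stand 19 mm ahead of it and the grasp point (between the pads) is the TCP (arm.tip_reach is the distance from the TCP to the fingertips, in m); z points along the fingers, y is the line along which they close (so a half turn about z gives the same grasp; the last joint's range is limited). The gripper opens to 92 mm and grips with 3 to 60 N. Pads are 19 mm wide; open, the fingers measure 130 mm over their backs; the gripper's body (75 mm by 190 mm) begins 47 mm behind the grasp point.
Start: joints at [1.088, 0.434, 0.025, 1.573, -0.012, 1.134, -0.075], TCP at [0.232, -0.58, 0.226] pointing down, gripper open.
Joint ranges: [-2.62, 2.62], [-0.44, 2.09], [-1.27, 1.32], [0.08, 2.57], [-1.32, 4.46], [0.12, 2], [-2.74, 2.74]. Speed limits (rad/s): [2.22, 2.22, 3.01, 3.01, 3.14, 3.14, 3.14].

## Interface

Orientations are given as a rotation vector (axis times angle).
In Python, from cell import arm gives the robot as it stands.
- The arm moves only by the tool arm_command, never from a script. Its argument "targets" is a list that holds one entry, the list of rows, each a list of 6 numbers: the shift along the tool's x, y, z in m, then the turn, a rotation vector about the tool's x, y, z in rad. A call has 1 to 10 rows; each row shifts and turns the commanded pose from where the row before left it, along the tool's axes as they then stand; what a row does not reach is not made up. A row lasts 1/8 s, in which the tool goes at most 62.5 mm and 10.7 degrees, less where a joint would pass 70% of its speed; a pose out of reach is approached as far as the arm can. A call with a gripper value outside its range is refused whole. "jaw" is the finger opening in m, from 0 to 0.0918, set as the call begins (left out, the last holds). The fingers move at their own pace and stop on an object; "newtons" is the grip in N (left out, the last holds). Time passes only in rows, so rows that do not move let the fingers close. It gives the time, the measured TCP pose, the force, the opening and the grip force at its end, in the units of the state.
- arm.observe(): the state, without advancing time (a new reading comes with each control period).
- arm.get_image(name): name is "side" or "top" or "wrist"; returns a dict with "pixels" (480x640x3 uint8, red, green, blue), "z_map" (480x640 float32, m along the optical axis (not along the pixel's ray), 0 where there is no reading), "fx", "fy", "cx", "cy" (pixels), "xyz" and "rotation" of the camera in the world; the wrist camera has in their place "T_tool_cam" (4x4, takes a point from camera to tool coordinates, whose origin is the TCP and whose axes are the flange's). Camera axes: x right, y down, z forward; pixel columns grow to the right and rows downward; lengths in m; the calibration is good to about 2 mm. A picture is of the moment at which its call begins: read the wrist's pose just before it.
- arm.sign_off(): hands the job in; it is judged then, once.
The state is a dict: "clock": time; "joints": joint angles; "dq": joint speeds; "joint_efforts": joint torques, N m; "position": TCP position; "ee_rot": TCP orientation; "force": force on the tool from outside, world axes, zero at the start; "ft_torque": the same for the moment, N m; "width": opening from 0.0 (shut) to 1.0 (fully open); "gripper_force": force on a finger pad.
Only numpy, scipy, OpenCV 4.12 (cv2) and the standard library are available. Lean on these libraries where they do the work, as an engineer would, in place of code of your own. Each camera call takes 0.05 s, during which the arm holds its last target. There are 200 camera calls.

## Task

Set the little length jig to the steel block: unscrew the black thumb screw on top of the stop collar until the collar runs free, slide the collar along its rail towards the fence until it holds the block snug against the fence with no gap at either end, then screw it fully tight again. Do not force the collar along while it is still clamped, and leave the things round the jig where they are.

Things in the scene. Friction and masses are not known exactly. Their poses are not given: they have to be found in the camera images.
- jig: Aluminium length-stop jig, fixed to the desk; base plate 130 (x) x 250 (y) x 12 mm, its top 15 mm above the desk. Origin: centre of its underside on the desk. Its y axis runs along the rail, away from the fence; its x axis points from the block bed to the rail. The steel rail (24 mm wide, a brass clamping bar in its slot) lies at about x = +35 mm, 38 to 58 mm high, between two end posts 64 mm high.
- fence_face (a point): Middle of the dark steel fence's inner face (the face the block must bear on), 30 mm above the desk; axes as jig, so its y axis points from the fence to the collar. The fence's top is 42 mm above the desk.
- block_center (a point): Centre of the loose dark steel gauge block, 57 mm (x) x 76 mm (y) x 27 mm high, 0.6 kg, lying on the jig's base between fence and stop arm, roughly square to the jig. Its y axis runs along the jig. At the start it does NOT touch the fence (some 4 to 16 mm away, hard to see exactly); pushing it along takes about 2 to 5 N, and it squares itself to the faces. Seated, its centre is 38 mm from fence_face along y.
- collar_face (a point): Middle of the flat face of the collar's stop arm that meets the block; 30 mm above the desk, axes as jig. With the block snug it is 76 mm from fence_face along y. It lies 60 mm in -x and 14 mm in -y of the screw's axis (jig axes).
- stop_collar (a joint): Slide of the stop collar (dark steel clamp round the rail, 42 mm across, 28 mm long, its top 65 mm above the desk; a stop arm reaches from it over the bed) along the rail, in m: 0 farthest from the fence, growing towards the fence (jig -y), end of travel 0.100. Snug is at about 0.085. Free, it runs with about 1.5 N of friction and keeps its place when let go; fully clamped, it withstands about 25 N.
- screw_knob (a point): Centre of the screw's round black fluted knob, upright on top of the collar: 26 mm across, 20 mm high, from 72 to 92 mm above the desk (centre 82 mm), with a yellow line on its top. It may be gripped at any yaw from above, and the free collar may be pushed along by it. The knob travels with the collar.
- screw (a joint): Turn of the thumb screw in rad about the vertical: 0 fully tight against its hard stop, growing anticlockwise seen from above (loosening); right-hand thread, captive at 4.0, height of the knob unchanged. At the start between 0 and 0.25. The clamp weakens steadily and is off from about 2.2 rad on, so it takes more than one grasp of 1.5 rad. Turning takes 0.1 to 0.3 N m; at 0 it stops dead.
- bottle_mid (a point): Bystander, centre of the small amber dropper bottle, 33 mm across, 102 mm tall; standing loose on the desk beside the jig; leave it.
- glue_mid (a point): Bystander, centre of the yellow glue stick standing upright, 26 mm across, 84 mm tall; standing loose on the desk beside the jig; leave it.
- notes_mid (a point): Bystander, centre of the yellow sticky-note pad, 69x69x11 mm; standing loose on the desk beside the jig; leave it.
- key_tag_mid (a point): Bystander, centre of the cream remote with four blue keys, 62x40x13 mm; standing loose on the desk beside the jig; leave it.
- eraser_mid (a point): Bystander, centre of the eraser in a blue sleeve, 22x50x12 mm; standing loose on the desk beside the jig; leave it.
- roll_mid (a point): Bystander, centre of the roll of white tape lying flat, 67 mm across, 24 mm high; standing loose on the desk beside the jig; leave it.
Not all that is in view belongs to the job. What is shaped like the part that bears block_center but purple or turquoise is not meant.

How it is judged:
By the outcome, as a careful person would: the job done as asked, in the order asked, and still so for the second after the job is handed in, with the robot touching nothing.
It also fails if it takes over 61 s, if anything falls off the work surface, if the arm or the gripper's body presses on something with over 40 N, if the wrist force passes 120 N, or if a joint passes its speed limit or range.

## Working session

There is one attempt and no reset: what is moved stays moved. The work goes in short steps, Python scripts to look and compute and a tool call to move; the robot and the scene stay as the last step left them, time stands still between calls to the robot, and variables do not carry over. Pictures are saved under pics/ and viewed, at most 10 in all, crops included, and the job is handed in when it is done.

Besides the shell and the picture viewer there is one more tool, called after "Emit:" as a command line: name --argument value ..., lists and objects as JSON in quotes. arm_command: Moves the arm, as the interface text tells. Its arguments: {"type":"object","properties":{"targets":{"type":"array","items":{"type":"array","items":{"type":"array","items":{"type":"number"}}}},"jaw":{"type":"number"},"newtons":{"type":"number"}},"required":["targets"]}

```bash
mkdir -p pics; ls
python3 - <<'E'
from cell import arm
import cv2,numpy as np
s=arm.observe();print({k:np.round(v,3) for k,v in s.items()}, arm.tip_reach)
for n in("top","side"):
    d=arm.get_image(n);cv2.imwrite(f"pics/{n}0.png",d["pixels"][:,:,::-1]);np.savez(f"{n}0.npz",**d)
    print(n,d["fx"],d["fy"],d["cx"],d["cy"],d["xyz"],d["rotation"])
E
```

```text
pics
{'clock': np.float64(0.0), 'joints': array([ 1.088,  0.435,  0.025,  1.574, -0.012,  1.134, -0.075]), 'dq': array([-0.   , -0.002,  0.001,  0.001, -0.001, -0.   , -0.001]), 'joint_efforts': array([-0.0000e+00, -6.6786e+01,  9.8500e-01, -3.1446e+01, -6.0000e-02,
        4.3000e-02,  0.0000e+00]), 'position': array([ 0.231, -0.58 ,  0.225]), 'ee_rot': array([-3.084e+00, -5.930e-01,  1.000e-03]), 'force': array([-0.239,  0.195, -0.256]), 'ft_torque': array([ 0.01 , -0.022, -0.   ]), 'gripper_force': np.float64(0.0), 'width': np.float64(0.995)} 0.019
top 488.454344633289 488.454344633289 322.55531918152195 242.57846910493544 [ 0.47126148 -0.24018271  1.04861975] [-2.15137976  2.14022479 -0.18815037]
side 546.0414482249637 546.0414482249637 319.3843661778471 247.31479937178528 [ 0.06665738 -0.09983208  0.96024954] [-1.67264918  2.16036932 -0.63318654]
```

View pics/top0.png

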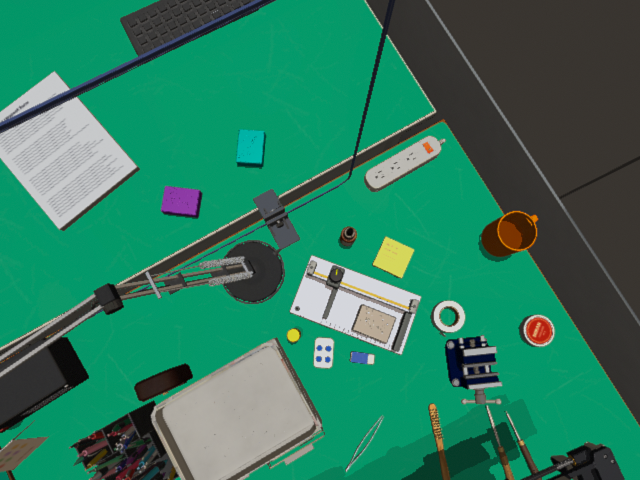

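View pics/side0.png

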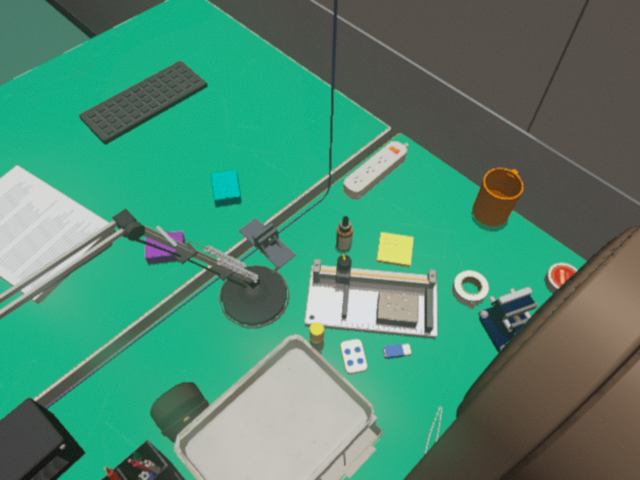

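The top view shows the jig at about (356,305), with the knob at (336,271), the fence at (405,333) and the block at (375,322). The lamp stands to the left at (252,270). I'll zoom in and measure.

```bash
cat > h.py <<'E'
import numpy as np,cv2
from scipy.spatial.transform import Rotation as R
def load(n): return dict(np.load(n))
def cloud(d,Rm=None,t=None):
    z=d["z_map"];v,u=np.mgrid[:480,:640]
    p=np.stack([(u-d["cx"])/d["fx"]*z,(v-d["cy"])/d["fy"]*z,z],-1)
    Rm=R.from_rotvec(d["rotation"]).as_matrix() if Rm is None else Rm
    return p@Rm.T+(d["xyz"] if t is None else t)
E
python3 - <<'E'
from h import *
d=load("top0.npz");P=cloud(d);s=load("side0.npz");Q=cloud(s)
for n,C,pts in(("top",P,dict(knob=(336,271),postA=(312,265),postB=(414,304),block=(375,320),fence=(405,333),bott=(349,233),glue=(293,336),lamphead=(275,215),lamp=(225,270),pad=(394,257),plate=(350,318),tape=(436,307))),("side",Q,dict(knob=(345,258),postA=(317,268),postB=(433,273),block=(398,307),fence=(429,300),bott=(345,222),glue=(317,328)))):
    for k,(u,v) in pts.items(): print(n,k,np.round(C[v,u],3), np.round(np.median(C[v-2:v+3,u-2:u+3].reshape(-1,3),0),3))
# plate edges: white colored pts at z~0.015
hs=cv2.cvtColor(d["pixels"],cv2.COLOR_RGB2HSV)
m=(abs(P[...,2]-.015)<.006)&(hs[...,1]<40)&(hs[...,2]>150);m[:250]=0;m[355:]=0;m[:,:285]=0;m[:,425:]=0
r=cv2.minAreaRect((P[m][:,:2]*1000).astype(np.float32));print(r,m.sum())
# knob: high points
for C,dd in((P,d),(Q,s)):
  k=(abs(C[...,2]-.092)<.008)
  c=C[k];w=P[271,336];sel=np.linalg.norm(c[:,:2]-w[:2],axis=1)<.025;print(sel.sum(),c[sel].mean(0),np.ptp(c[sel],axis=0))
def crop(d,x0,x1,y0,y1,f,n):cv2.imwrite(n,cv2.resize(d["pixels"][y0:y1,x0:x1,::-1],None,fx=f,fy=f,interpolation=cv2.INTER_CUBIC))
crop(d,280,430,220,370,4,"pics/tc.png")
# highest things nearby
near=(np.hypot(*(P[...,:2]-P[305,356][:2]).transpose(2,0,1))<.3)&(P[...,2]>.1)
print(near.sum(),P[near].max(0), P[near].min(0))
E
```

```text
top knob [ 0.568 -0.282  0.092] [ 0.568 -0.282  0.093]
top postA [ 0.583 -0.234  0.063] [ 0.583 -0.234  0.064]
top postB [ 0.505 -0.439  0.066] [ 0.506 -0.439  0.065]
top block [ 0.474 -0.364  0.039] [ 0.474 -0.363  0.044]
top fence [ 0.447 -0.429  0.017] [ 0.447 -0.429  0.018]
top bott [ 0.644 -0.308  0.096] [ 0.644 -0.308  0.096]
top glue [ 0.442 -0.199  0.085] [ 0.442 -0.199  0.084]
top lamphead [ 0.695 -0.154  0.025] [ 0.694 -0.156  0.039]
top lamp [ 0.562 -0.076  0.158] [ 0.562 -0.076  0.157]
top pad [ 0.607 -0.409  0.015] [ 0.607 -0.41   0.013]
top plate [ 0.478 -0.314  0.014] [ 0.478 -0.314  0.016]
top tape [ 0.501 -0.494  0.025] [ 0.501 -0.494  0.024]
side knob [ 0.562 -0.285  0.093] [ 0.563 -0.285  0.092]
side postA [ 0.57  -0.233  0.065] [ 0.572 -0.233  0.063]
side postB [ 0.506 -0.443  0.064] [ 0.506 -0.443  0.064]
side block [ 0.464 -0.362  0.042] [ 0.464 -0.362  0.042]
side fence [ 0.463 -0.422  0.044] [ 0.463 -0.423  0.042]
side bott [ 0.642 -0.308  0.09 ] [ 0.642 -0.308  0.09 ]
side glue [ 0.443 -0.2    0.083] [ 0.443 -0.2    0.085]
((478.09710693359375, -315.37066650390625), (249.26333618164062, 191.42860412597656), 69.49008178710938) 3946
141 [ 0.56091581 -0.28140696  0.09217899] [0.02562843 0.02584702 0.01243002]
152 [ 0.55771167 -0.28136194  0.09084502] [0.02560522 0.02642638 0.01231425]
5809 [ 0.77978282 -0.02772163  1.04861975] [ 0.23823321 -0.31596585  0.10000498]
```

View pics/tc.png

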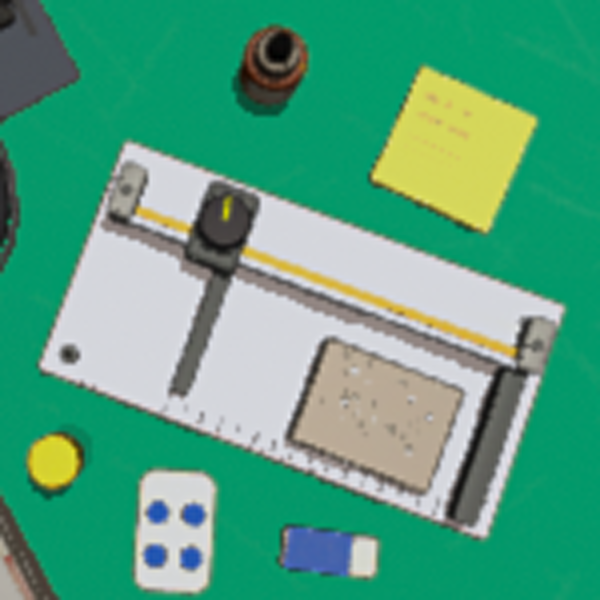

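The crop shows the knob at about (223,220), with its yellow line nearly along the image vertical. The block is well short of the fence. Next I'll work out the jig frame and map what stands high round the knob.

Run:
```python
from h import *
P=np.concatenate([cloud(load(f)).reshape(-1,3)[load(f)["z_map"].ravel()>0] for f in("top0.npz","side0.npz")])
a=np.radians(69.49);y=np.array([np.cos(a),np.sin(a)]);x=np.array([y[1],-y[0]])
c=np.array([.4781,-.3154])
for n,p in dict(knob=(.5595,-.2815),A=(.58,-.2335),B=(.506,-.441),blk=(.469,-.363)).items(): q=np.array(p)-c;print(n,np.round([q@x,q@y],4))
for n,k in(("top0.npz",0),("side0.npz",1)):
  d=load(n);C=cloud(d);q=C[...,:2]-c;u=q@x;v=q@y;z=C[...,2]
  for nm,m in dict(block=(abs(z-.042)<.005)&(abs(v+.05)<.045)&(abs(u)<.1)&(d["pixels"].mean(-1)>90)&(u<.02),fence=(abs(z-.042)<.006)&(v<-.085)&(v>-.125)&(u<.02)&(u>-.05),arm=(z>.022)&(z<.05)&(v>0.02)&(v<.1)&(u<.01)&(u>-.06)).items():
    print(n,nm,m.sum(),np.round(np.percentile(u[m],[1,50,99]),4),np.round(np.percentile(v[m],[1,5,50,95,99]),4),np.median(z[m]))
k=np.array([.5595,-.2815]);dk=np.linalg.norm(P[:,:2]-k,axis=1)
for lo,hi in((.1,.13),(.13,.2),(.2,.35),(.35,.6),(.6,.98)):
  m=(P[:,2]>lo)&(P[:,2]<hi)&(dk<.35)
  H,xe,ye=np.histogram2d(P[m,0],P[m,1],bins=[np.arange(.2,.95,.05),np.arange(-.65,.15,.05)])
  print(lo,hi,[(round(xe[i],2),round(ye[j],2),int(H[i,j])) for i,j in np.argwhere(H>2)])
  if m.any(): print(' mind',dk[m].min(),P[m][dk[m].argmin()])
```

```text
knob [0.0644 0.0603]
A [0.0667 0.1124]
B [ 0.0701 -0.1079]
blk [ 0.0082 -0.0478]
top0.npz block 752 [-0.0224 -0.0015  0.0196] [-0.0837 -0.0808 -0.0473 -0.0139 -0.011 ] 0.043254793675088
top0.npz fence 167 [-0.0292 -0.0052  0.0193] [-0.1119 -0.1114 -0.1053 -0.0996 -0.0991] 0.04213222749979928
top0.npz arm 74 [-0.0596 -0.0053  0.0095] [0.0471 0.0476 0.0522 0.0568 0.0987] 0.0383095995918572
side0.npz block 880 [-0.0238 -0.0027  0.0193] [-0.0853 -0.0817 -0.048  -0.0135 -0.0104] 0.04249835444679062
side0.npz fence 218 [-0.0314 -0.0057  0.0197] [-0.1137 -0.1132 -0.106  -0.0856 -0.0853] 0.041015641624995325
side0.npz arm 94 [-0.0216 -0.0089  0.0098] [0.046  0.0464 0.0507 0.0549 0.0555] 0.03675490262783848
0.1 0.13 [(np.float64(0.2), np.float64(-0.25), 37), (np.float64(0.2), np.float64(-0.2), 100), (np.float64(0.25), np.float64(-0.25), 227), (np.float64(0.3), np.float64(-0.25), 224), (np.float64(0.3), np.float64(-0.05), 73), (np.float64(0.35), np.float64(-0.25), 59), (np.float64(0.35), np.float64(-0.2), 145), (np.float64(0.35), np.float64(-0.15), 16), (np.float64(0.35), np.float64(-0.1), 337
[... 1239 characters left out ...]
87 [ 0.53711997 -0.07798287  0.20052101]
0.35 0.6 [(np.float64(0.45), np.float64(0.0), 1041), (np.float64(0.45), np.float64(0.05), 293), (np.float64(0.5), np.float64(0.0), 885), (np.float64(0.75), np.float64(-0.35), 732)]
 mind 0.2134462745625077 [ 0.77070794 -0.31233045  0.47336872]
0.6 0.98 [(np.float64(0.6), np.float64(-0.1), 504), (np.float64(0.6), np.float64(-0.05), 629), (np.float64(0.65), np.float64(-0.2), 325), (np.float64(0.65), np.float64(-0.15), 707), (np.float64(0.65), np.float64(-0.1), 250), (np.float64(0.7), np.float64(-0.25), 36), (np.float64(0.7), np.float64(-0.2), 349), (np.float64(0.75), np.float64(-0.35), 86)]
 mind 0.17303895750846093 [ 0.70383623 -0.18605612  0.70503888]
```

```bash
cat >> h.py <<'E'
def plan(p1,phi1=None,n=10,s=None):
    from cell import arm
    s=arm.observe();p=np.array(s["position"]);M=R.from_rotvec(s["ee_rot"]).as_matrix()
    phi=np.arctan2(M[1,0],M[0,0]); print("at",p.round(4),"phi",round(phi,3),"tilt",M[2,2].round(4),"q",np.round(s["joints"],2),"F",np.round(s["force"],1),"t",s["clock"])
    if p1 is None: return
    phi1=phi if phi1 is None else phi1; d=(np.array(p1)-p)/n; w=-(phi1-phi)/n
    rows=[]
    for i in range(n):
        f=phi-w*i; rows.append([round(d@[np.cos(f),np.sin(f),0],4),round(d@[np.sin(f),-np.cos(f),0],4),round(-d[2],4),0,0,round(w,3)])
    print(rows)
E
python3 -c "
from h import *
plan([.5595,-.2815,.20],np.radians(-26.8),10)"
```

```text
at [ 0.2315 -0.5801  0.2251] phi 0.38 tilt -1.0 q [ 1.09  0.44  0.02  1.57 -0.01  1.13 -0.08] F [-0.9 -0.7  0.2] t 0.1
[[np.float64(0.0415), np.float64(-0.0156), np.float64(0.0025), 0, 0, np.float64(0.085)], [np.float64(0.0401), np.float64(-0.019), np.float64(0.0025), 0, 0, np.float64(0.085)], [np.float64(0.0383), np.float64(-0.0224), np.float64(0.0025), 0, 0, np.float64(0.085)], [np.float64(0.0363), np.float64(-0.0255), np.float64(0.0025), 0, 0, np.float64(0.085)], [np.float64(0.034), np.float64(-0.0285), np.float64(0.0025), 0, 0, np.float64(0.085)], [np.float64(0.0315), np.float64(-0.0313), np.float64(0.0025), 0, 0, np.float64(0.085)], [np.float64(0.0287), np.float64(-0.0338), np.float64(0.0025), 0, 0, np.float64(0.085)], [np.float64(0.0257), np.float64(-0.0361), np.float64(0.0025), 0, 0, np.float64(0.085)], [np.float64(0.0226), np.float64(-0.0382), np.float64(0.0025), 0, 0, np.float64(0.085)], [np.float64(0.0193), np.float64(-0.04), np.float64(0.0025), 0, 0, np.float64(0.085)]]
```

Emit:
arm_command --targets '[[[0.0415, -0.0156, 0.0025, 0, 0, 0.085], [0.04, -0.019, 0.0025, 0, 0, 0.085], [0.0383, -0.0224, 0.0025, 0, 0, 0.085], [0.0363, -0.0255, 0.0025, 0, 0, 0.085], [0.034, -0.0285, 0.0025, 0, 0, 0.085], [0.0315, -0.0313, 0.0025, 0, 0, 0.085], [0.0287, -0.0338, 0.0025, 0, 0, 0.085], [0.0257, -0.036, 0.0025, 0, 0, 0.085], [0.0226, -0.038, 0.0025, 0, 0, 0.085], [0.0193, -0.04, 0.0025, 0, 0, 0.085]]]' --jaw 0.05 --newtons 40

```text
clock: 1.35
position: [0.5607, -0.2815, 0.2003]
ee_rot: [3.054, -0.736, -0.001]
force: [0.1, -0.0, 0.4]
width: 0.543
gripper_force: 0.0
```

```bash
cat > look.py <<'E'
from h import *
from cell import arm
import sys
n=sys.argv[1]
plan(None)
s=arm.observe();d=arm.get_image("wrist");np.savez(n+".npz",**d)
M=R.from_rotvec(s["ee_rot"]).as_matrix();T=d["T_tool_cam"]
C=cloud(d,M@T[:3,:3],M@T[:3,3]+s["position"])
np.save(n+"_C.npy",C)
cv2.imwrite(f"pics/{n}.png",d["pixels"][:,:,::-1])
hs=cv2.cvtColor(d["pixels"],cv2.COLOR_RGB2HSV)
k=(abs(C[...,2]-.092)<.004)&(np.hypot(C[...,0]-.545,C[...,1]+.32)<.09)&(d["z_map"]>0)&((hs[...,2]<90)|(hs[...,1]>120))
k=cv2.morphologyEx(k.astype(np.uint8),cv2.MORPH_OPEN,np.ones((3,3)))
nn,l,st,ce=cv2.connectedComponentsWithStats(k)
for i in np.argsort(-st[1:,4])[:3]+1:
    m=l==i;(cx,cy),r=cv2.minEnclosingCircle((C[m][:,:2]*1000).astype(np.float32));print("knob?",st[i,4],ce[i].round(),C[m].mean(0).round(4),"circ",round(cx,1),round(cy,1),round(r,1))
E
python3 look.py w1
```

```text
at [ 0.5607 -0.2815  0.2003] phi -0.473 tilt -1.0 q [ 0.32  0.46  0.09  1.6  -0.05  1.08 -1.62] F [ 0.1 -0.   0.4] t 1.35
knob? 713 [323. 226.] [ 0.5625 -0.2832  0.0919] circ 561.8 -283.0 13.4
```

View pics/w1.png

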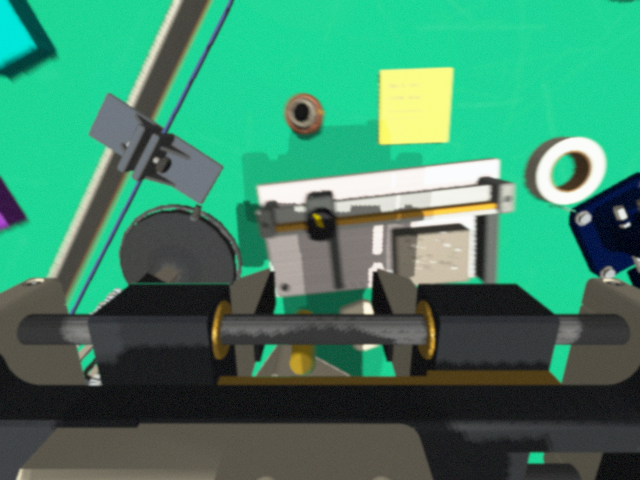

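The wrist view shows the knob at (321,225). That gives (0.562,-0.283) with its top at 0.092, which agrees with the other views. I'll descend and grip.

Emit:
arm_command --targets '[[[0.0015, 0.0008, 0.04, 0, 0, 0], [0, 0, 0.04, 0, 0, 0], [0, 0, 0.025, 0, 0, 0], [0, 0, 0.007, 0, 0, 0], [0, 0, 0, 0, 0, 0]]]'

```text
clock: 2.02
position: [0.5609, -0.2841, 0.0888]
ee_rot: [3.055, -0.732, -0.0]
force: [1.3, -0.3, 0.8]
width: 0.544
gripper_force: 0.0
```

Emit:
arm_command --targets '[[[0, 0, 0, 0, 0, 0], [0, 0, 0, 0, 0, 0], [0, 0, 0, 0, 0, 0], [0, 0, 0, 0, 0, 0]]]' --jaw 0.0 --newtons 40

```text
clock: 2.52
position: [0.5622, -0.2842, 0.0907]
ee_rot: [3.055, -0.731, 0.005]
force: [-5.0, 8.2, 28.7]
width: 0.171
gripper_force: 14.5
```

```bash
python3 look.py w2
python3 - <<'E'
from cell import arm;import cv2
d=arm.get_image("top")["pixels"][230:330,270:420,::-1];w=cv2.imread("pics/w2.png")[120:420,120:520]
a=cv2.resize(d,(600,400),interpolation=cv2.INTER_CUBIC);cv2.imwrite("pics/c2.png",cv2.resize(cv2.vconcat([a,cv2.resize(w,(600,450))]),(423,600)))
E
```

```text
at [ 0.5622 -0.2842  0.0907] phi -0.47 tilt -1.0 q [ 0.33  0.57  0.08  1.71 -0.06  0.86 -1.61] F [-5.   8.2 28.7] t 2.525
knob? 1367 [322. 287.] [ 0.5628 -0.2843  0.0921] circ 563.5 -281.1 15.0
knob? 33 [344. 271.] [ 0.5668 -0.2988  0.0937] circ 566.3 -298.6 2.8
```

View pics/c2.png

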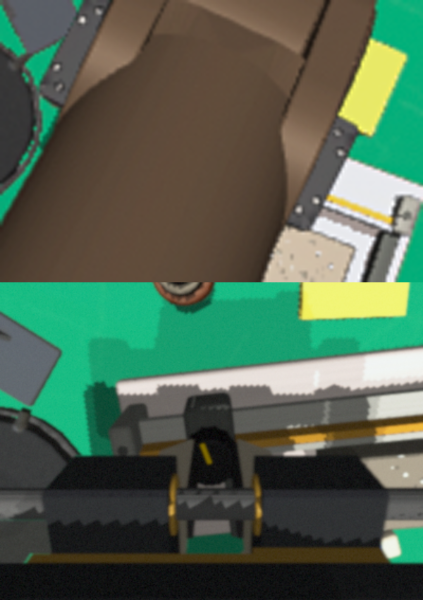

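Run:
```python
from h import *
from cell import arm
s=arm.observe();print(arm.tip_reach,s["width"],s["gripper_force"],s["position"],s["ft_torque"].round(2))
C=np.load("w2_C.npy");M=R.from_rotvec(s["ee_rot"]).as_matrix();q=(C-s["position"])@M  # tool coords
d=load("w2.npz");m=(np.abs(q)<[.04,.05,.03]).all(-1)&(d["z_map"]>0)
for z0 in np.arange(-.03,.028,.006):
  k=m&(q[...,2]>=z0)&(q[...,2]<z0+.006)
  H,a,b=np.histogram2d(q[k][:,0],q[k][:,1],bins=[np.arange(-.04,.041,.01),np.arange(-.048,.049,.008)])
  print("z",z0.round(3));print(H.astype(int))
```

```text
0.019 0.0726924352257891 7.68870374886319 [ 0.56280518 -0.28446078  0.09127629] [0.32 0.21 0.04]
z -0.03
[[ 0  0  0  0  0  0  0  0  0  0  0  0]
 [ 0  0  0  0  0  0  0  0  0  0  0  0]
 [ 0  0  0  0  0  0  0  0  0  0  0  0]
 [ 0  0  0  0  0  1  0  1  0  0  0  0]
 [ 0  0  0  0 26 14  0 42  0  0  0  0]
 [ 0  0  0  0 64  1  0 82  0  0  0  0]
 [ 0  0  0  0  0  0  0  0  0  0  0  0]
 [ 0  0  0  0  0  0  0  0  0  0  0  0]]
z -0.024
[[ 0  0  0  0  0  0  0  0  0  0  0  0]
 [ 0  0  0  0  0  0  0  0  0  0  0  0]
 [ 0  0  0  0  0  0  0  0  0  0  0  0]
 [ 0  0  0  0  0  2  0  1  0  0  0  0]
 [ 0  0  0  0 20 30  0 50  0  0  0  0]
 [ 0  0  0  1 83  0  0 59  5  0  0  0]
 [ 0  0  0  0  0  0  0  0  0  0  0  0]
 [ 0  0  0  0  0  0  0  0  0  0  0  0]]
z -0.018
[[ 0  0  0  0  0  0  0  0  0  0  0  0]
 [ 0  0  0  0  0  0  0  0  0  0  0  0]
 [ 0  0  0  0  0  0  0  0  0  0  0  0]
 [ 0  0  0  0  0 13  0 14  0  0  0  0]
 [ 0  0  0  0 21 23  0 41  0  0  0  0]
 [ 0  0  1 81 73  0  0 68 89 10  0  0]
 [ 0  0  0  0  0  0  0  0  0  0  0  0]
 [ 0  0  0  0  0  0  0  0  0  0  0  0]]
z -0.012
[[ 0  0  0  0  0  0  0  0  0 
[... 1605 characters left out ...]
 0  0  0  0  0  0]
 [ 0  0  0  0  0  0  0  0  0  0  0  0]]
z 0.018
[[0 0 0 0 0 0 0 0 0 0 0 0]
 [0 0 0 0 0 0 0 0 0 0 0 0]
 [0 0 0 0 0 0 0 0 0 0 0 0]
 [0 0 0 0 0 0 0 0 0 0 0 0]
 [0 0 0 0 0 0 1 0 0 0 0 0]
 [0 0 0 0 0 1 1 0 0 0 0 0]
 [0 0 0 0 0 0 0 0 0 0 0 0]
 [0 0 0 0 0 0 0 0 0 0 0 0]]
z 0.024
[[  0   0   0   0   0   0   0   0   0   0   0   0]
 [  0   0   0   0   0   0   0   0   0   0   0   0]
 [  5   0   0   0   0   0   0   0   0   0   0   0]
 [ 71   0   0   0   6   0   0  10   0   0   0   0]
 [ 32   0   0  13 142  65  83  78   0   0   0   0]
 [  0   0   0  21 184 223 229  56   0   0   0   0]
 [  0   0   0   0   0   0   0   0   0   0   0   0]
 [  0   0   0   0   0   0   0   0   0   0   0   0]]
```

Run:
```python
import cv2
a=cv2.imread("pics/w2.png")[200:360,220:430];cv2.imwrite("pics/c3.png",cv2.resize(a,None,fx=3.6,fy=3.6,interpolation=cv2.INTER_CUBIC))
```

```text
(no output)
```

View pics/c3.png

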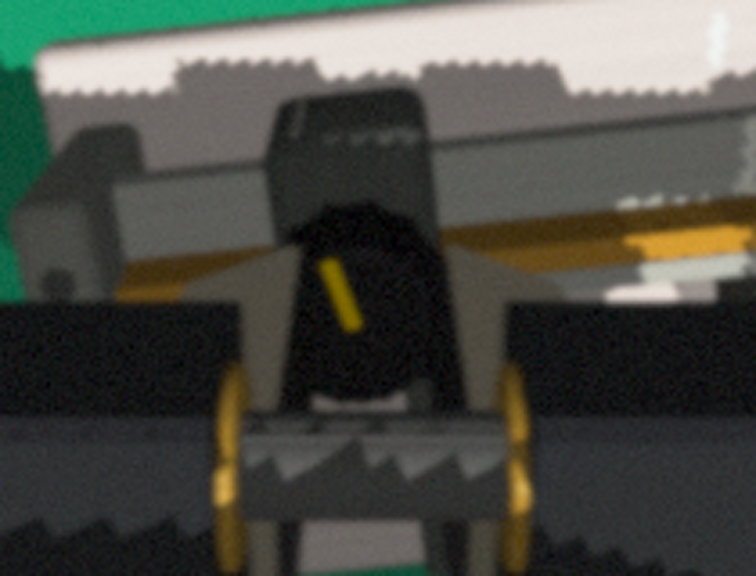

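The crop shows the fingers on both sides of the knob, at about (295,300) and (455,300) in the crop. The width reading doesn't agree with that, so I'll take another reading.

```bash
python3 look.py w4
python3 - <<'E'
from cell import arm;import cv2,numpy as np
s=arm.observe();print(s["clock"],s["width"],s["gripper_force"],s["force"],s["position"])
a=np.hstack([cv2.imread(f"pics/{n}.png")[220:360,260:390] for n in("w2","w4")]);cv2.imwrite("pics/c4.png",cv2.resize(a,None,fx=3,fy=3))
E
```

```text
at [ 0.5628 -0.2845  0.0913] phi -0.47 tilt -1.0 q [ 0.33  0.57  0.08  1.71 -0.06  0.86 -1.61] F [-0.6  0.2 15. ] t 2.625
knob? 667 [322. 288.] [ 0.5629 -0.2845  0.092 ] circ 562.6 -281.3 14.0
2.675 0.03492161866918586 7.387151245493442 [-1.13307032  0.92414679 14.67418637] [ 0.56279295 -0.2847517   0.09126118]
```

View pics/c4.png

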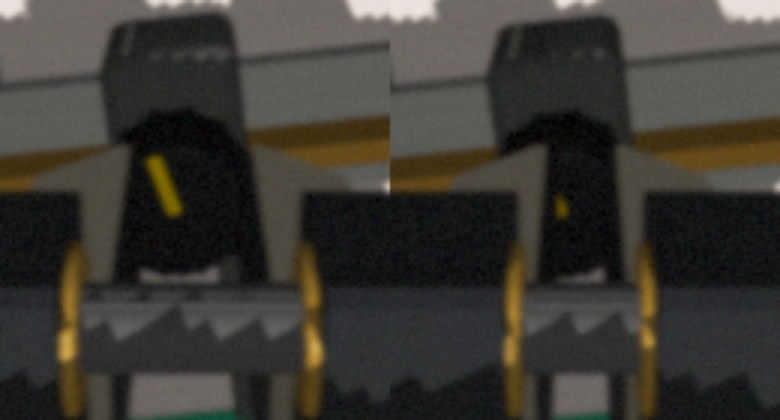

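The fingers are closing over the knob's top, so their tips must be higher than I assumed. I'll check how far the tips reach in the free view, w1.

Run:
```python
from h import *
d=load("w1.npz");z=d["z_map"];v,u=np.mgrid[:480,:640];T=d["T_tool_cam"];print(T.round(3))
p=np.stack([(u-d["cx"])/d["fx"]*z,(v-d["cy"])/d["fy"]*z,z],-1)@T[:3,:3].T+T[:3,3]
m=(z>0)&(abs(p[...,1])<.05)&(abs(p[...,0])<.03)&(p[...,2]<.06)
for a in np.arange(-.06,.06,.01):
  k=m&(p[...,2]>=a)&(p[...,2]<a+.01)
  if k.any(): print(a.round(2),k.sum(),"x",np.percentile(p[k][:,0],[0,50,100]).round(3),"y<0",p[k][:,1][p[k][:,1]<0][:0], np.percentile(p[k][:,1],[0,25,50,75,100]).round(3),"px v",v[k].min(),v[k].max(),"u",u[k].min(),u[k].max())
```

```text
[[-0.001 -0.958 -0.287  0.078]
 [ 1.    -0.001  0.001  0.   ]
 [-0.001 -0.287  0.958 -0.159]
 [ 0.     0.     0.     1.   ]]
-0.06 424 x [-0.011 -0.002  0.007] y<0 [] [-0.027 -0.027 -0.027  0.028  0.028] px v 345 375 u 245 402
-0.05 770 x [-0.011  0.01   0.013] y<0 [] [-0.036 -0.027  0.025  0.028  0.037] px v 304 367 u 232 415
-0.04 883 x [-0.01   0.011  0.013] y<0 [] [-0.039 -0.03  -0.024  0.031  0.04 ] px v 293 348 u 231 416
-0.03 962 x [-0.003  0.011  0.013] y<0 [] [-0.041 -0.03   0.025  0.031  0.043] px v 283 313 u 230 417
-0.02 847 x [-0.008  0.011  0.012] y<0 [] [-0.041 -0.029 -0.024  0.03   0.042] px v 275 313 u 233 414
-0.01 434 x [-0.009  0.01   0.012] y<0 [] [-0.038 -0.026 -0.024  0.027  0.036] px v 268 311 u 244 397
```

Emit:
arm_command --targets '[[[0, 0, 0, 0, 0, 0], [0, 0, 0, 0, 0, 0], [0, 0, 0, 0, 0, 0]]]' --jaw 0.05

```text
clock: 3.05
position: [0.5606, -0.2891, 0.0912]
ee_rot: [3.048, -0.736, 0.006]
force: [-5.7, -9.3, 14.5]
width: 0.314
gripper_force: 7.4
```

```bash
python3 look.py w5
python3 - <<'E'
import cv2
a=cv2.imread("pics/w5.png")[200:360,220:430];cv2.imwrite("pics/c5.png",cv2.resize(a,None,fx=3.6,fy=3.6,interpolation=cv2.INTER_CUBIC))
E
```

```text
at [ 0.5606 -0.2891  0.0912] phi -0.474 tilt -1.0 q [ 0.33  0.57  0.08  1.71 -0.05  0.86 -1.61] F [-5.7 -9.3 14.5] t 3.05
knob? 1437 [311. 289.] [ 0.5627 -0.2836  0.092 ] circ 563.9 -280.6 14.8
knob? 24 [355. 271.] [ 0.5624 -0.3087  0.0941] circ 562.5 -308.7 1.8
```

View pics/c5.png

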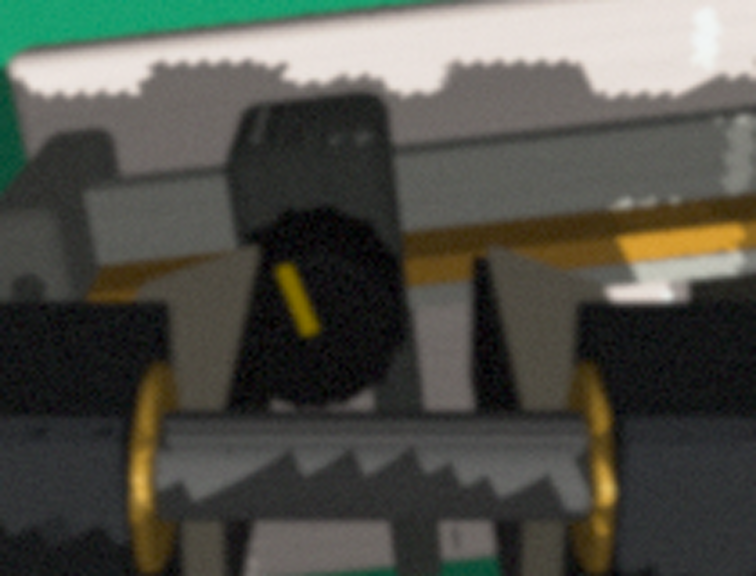

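The fingertips end at about tool z = 0, so the reported TCP sits at the tips, not 19 mm behind them. I'll lift, open fully and go deeper.

Emit:
arm_command --targets '[[[0, 0, -0.02, 0, 0, 0], [0, 0, -0.02, 0, 0, 0], [0, 0, 0, 0, 0, 0], [0, 0, 0, 0, 0, 0]]]' --jaw 0.055

```text
clock: 3.6
position: [0.5605, -0.2839, 0.1281]
ee_rot: [3.055, -0.732, -0.001]
force: [-0.1, -0.0, -0.5]
width: 0.595
gripper_force: 0.0
```

```bash
python3 look.py w6
python3 - <<'E'
from h import *
d=load("w6.npz");z=d["z_map"];v,u=np.mgrid[:480,:640];T=d["T_tool_cam"]
p=np.stack([(u-d["cx"])/d["fx"]*z,(v-d["cy"])/d["fy"]*z,z],-1)@T[:3,:3].T+T[:3,3]
m=(z>0)&(abs(p[...,1])<.05)&(abs(p[...,0])<.03)&(p[...,2]<.02)&(p[...,2]>-.03)&(abs(p[...,1])>.018)
print(p[m][:,2].max(),np.percentile(p[m][:,2],99)); L=p[m&(p[...,1]<0)][:,1].max();Rr=p[m&(p[...,1]>0)][:,1].min();print(L,Rr)
from cell import arm;s=arm.observe();print(s["width"],s["force"])
E
```

```text
at [ 0.5605 -0.2839  0.1281] phi -0.47 tilt -1.0 q [ 0.33  0.53  0.08  1.68 -0.05  0.93 -1.61] F [-0.1 -0.  -0.5] t 3.6
knob? 1301 [317. 260.] [ 0.5633 -0.2815  0.0919] circ 562.3 -281.0 14.0
-0.0006799501712870804 -0.0018416394856619672
-0.0266994759153126 0.027658183557903924
0.5906109264485958 [ 0.13309431 -0.37649358 -0.34285158]
```

Emit:
arm_command --targets '[[[0.001, -0.0027, 0.025, 0, 0, 0], [0, 0, 0.022, 0, 0, 0], [0, 0, 0.01, 0, 0, 0], [0, 0, 0, 0, 0, 0]]]'

```text
clock: 4.15
position: [0.5624, -0.2818, 0.0708]
ee_rot: [-3.055, 0.732, 0.003]
force: [0.8, 0.4, 0.3]
width: 0.599
gripper_force: 0.0
```

Emit:
arm_command --targets '[[[0, 0, 0, 0, 0, 0], [0, 0, 0, 0, 0, 0], [0, 0, 0, 0, 0, 0], [0, 0, 0, 0, 0, 0], [0, 0, 0, 0, 0, 0]]]' --jaw 0.0 --newtons 40

```text
clock: 4.78
position: [0.5637, -0.2816, 0.0722]
ee_rot: [-3.055, 0.731, -0.002]
force: [0.1, 3.3, 4.0]
width: 0.275
gripper_force: 40.0
```

Knob gripped: 25 mm opening at 40 N. Now I'll unscrew it, which is anticlockwise from above, so negative about tool z.

Emit:
arm_command --targets '[[[0, 0, 0, 0, 0, -0.1], [0, 0, 0, 0, 0, -0.17], [0, 0, 0, 0, 0, -0.17], [0, 0, 0, 0, 0, -0.17], [0, 0, 0, 0, 0, -0.17], [0, 0, 0, 0, 0, -0.17], [0, 0, 0, 0, 0, -0.17], [0, 0, 0, 0, 0, -0.17], [0, 0, 0, 0, 0, -0.17]]]'

```text
clock: 5.9
position: [0.5633, -0.2785, 0.0721]
ee_rot: [-2.756, -1.502, -0.002]
force: [-4.4, 8.8, 7.9]
width: 0.271
gripper_force: 40.0
```

Run:
```python
from h import *
plan(None)
from cell import arm;s=arm.observe();print(s["ft_torque"],s["width"],s["gripper_force"])
```

```text
at [ 0.5633 -0.2785  0.0721] phi 0.998 tilt -1.0 q [ 0.59  0.62 -0.32  1.7   0.24  0.86 -0.4 ] F [-4.4  8.8  7.9] t 5.9
[ 1.77519367  0.72509514 -0.12099179] 0.2712531125337337 39.9999475479126
```

Emit:
arm_command --targets '[[[0.0022, -0.0025, 0, 0, 0, -0.1], [0, -0.0004, 0, 0, 0, -0.17], [0, -0.0004, 0, 0, 0, -0.17], [0, -0.0004, 0, 0, 0, -0.17], [0, -0.0004, 0, 0, 0, -0.17], [0, -0.0004, 0, 0, 0, -0.17], [0, -0.0004, 0, 0, 0, -0.17], [0, -0.0004, 0, 0, 0, -0.17], [0, -0.0004, 0, 0, 0, -0.17]]]'

```text
clock: 7.02
position: [0.5603, -0.2796, 0.0722]
ee_rot: [1.057, 2.956, 0.0]
force: [4.0, 0.6, 0.3]
width: 0.271
gripper_force: 40.0
```

Run:
```python
from h import *
plan(None)
from cell import arm;s=arm.observe();print(s["ft_torque"],s["width"],s["gripper_force"])
```

```text
at [ 0.5603 -0.2796  0.0722] phi 2.455 tilt -1.0 q [ 0.82  0.7  -0.69  1.69  0.52  0.95  0.82] F [4.  0.6 0.3] t 7.025
[ 0.22656627 -0.83814701 -0.08041128] 0.27066770157372333 39.99770700931549
```

Emit:
arm_command --targets '[[[-0.0016, -0.0047, 0, 0, 0, 0], [-0.0016, -0.0047, 0, 0, 0, 0], [-0.0016, -0.0047, 0, 0, 0, 0], [-0.0016, -0.0047, 0, 0, 0, 0], [0, 0, 0, 0, 0, 0]]]'

```text
clock: 7.65
position: [0.5528, -0.2996, 0.0722]
ee_rot: [1.072, 2.95, -0.002]
force: [5.1, -3.8, 2.4]
width: 0.27
gripper_force: 40.0
```

```bash
python3 look.py w7
python3 - <<'E'
from cell import arm
import cv2
d=arm.get_image("side");cv2.imwrite("pics/s7.png",d["pixels"][:,:,::-1])
E
```

```text
at [ 0.5528 -0.2996  0.0722] phi 2.445 tilt -1.0 q [ 0.85  0.7  -0.68  1.68  0.52  0.95  0.84] F [ 5.1 -3.8  2.4] t 7.65
knob? 1551 [323. 299.] [ 0.5506 -0.2979  0.092 ] circ 552.7 -299.6 13.4
knob? 45 [294. 287.] [ 0.537  -0.3044  0.0921] circ 537.2 -304.6 1.5
knob? 36 [353. 287.] [ 0.5548 -0.2839  0.0916] circ 555.7 -284.5 2.1
```

Emit:
arm_command --targets '[[[-0.0035, -0.0041, 0, 0, 0, 0], [-0.0016, -0.0047, 0, 0, 0, 0], [-0.0016, -0.0047, 0, 0, 0, 0], [-0.0016, -0.0047, 0, 0, 0, 0], [-0.0016, -0.0047, 0, 0, 0, 0], [-0.0016, -0.0047, 0, 0, 0, 0], [0, 0, 0, 0, 0, 0]]]'

```text
clock: 8.62
position: [0.5425, -0.3276, 0.0722]
ee_rot: [-1.071, -2.953, 0.002]
force: [-0.6, -0.6, 8.4]
width: 0.272
gripper_force: 40.0
```

Emit:
arm_command --targets '[[[-0.001, -0.0028, 0, 0, 0, 0], [-0.001, -0.0028, 0, 0, 0, 0], [-0.001, -0.0028, 0, 0, 0, 0], [-0.001, -0.0028, 0, 0, 0, 0], [0, 0, 0, 0, 0, 0]]]'

```text
clock: 9.25
position: [0.5391, -0.3367, 0.0721]
ee_rot: [-1.068, -2.953, -0.001]
force: [0.1, 3.7, 8.2]
width: 0.275
gripper_force: 40.0
```

Emit:
arm_command --targets '[[[-0.0007, -0.0019, 0, 0, 0, 0], [-0.0007, -0.0019, 0, 0, 0, 0], [-0.0007, -0.0019, 0, 0, 0, 0], [0, 0, 0, 0, 0, 0]]]'

```text
clock: 9.75
position: [0.5371, -0.3421, 0.0722]
ee_rot: [-1.068, -2.954, -0.002]
force: [0.2, 5.4, 9.2]
width: 0.27
gripper_force: 40.0
```

Emit:
arm_command --targets '[[[-0.0005, -0.0014, 0, 0, 0, 0], [-0.0005, -0.0014, 0, 0, 0, 0], [0, 0, 0, 0, 0, 0]]]'

```text
clock: 10.12
position: [0.5361, -0.3448, 0.0721]
ee_rot: [-1.068, -2.953, -0.002]
force: [0.2, 3.8, 7.8]
width: 0.271
gripper_force: 40.0
```

Emit:
arm_command --targets '[[[-0.0005, -0.0014, 0, 0, 0, 0], [-0.0005, -0.0014, 0, 0, 0, 0], [0, 0, 0, 0, 0, 0]]]'

```text
clock: 10.5
position: [0.5354, -0.3468, 0.0722]
ee_rot: [-1.067, -2.954, -0.003]
force: [0.0, 6.4, 8.4]
width: 0.275
gripper_force: 40.0
```

Emit:
arm_command --targets '[[[-0.0005, -0.0014, 0, 0, 0, 0], [-0.0005, -0.0014, 0, 0, 0, 0], [0, 0, 0, 0, 0, 0]]]'

```text
clock: 10.88
position: [0.5353, -0.347, 0.0722]
ee_rot: [-1.064, -2.955, -0.008]
force: [2.0, 13.2, 8.3]
width: 0.272
gripper_force: 40.0
```

Stopped against the fence: the force rose to 13 N and the place agrees with the estimate of snug. Now I'll tighten, keeping a light push on.

Emit:
arm_command --targets '[[[0, 0.0002, 0, 0, 0, 0.1], [0, 0.0004, 0, 0, 0, 0.17], [0, 0.0004, 0, 0, 0, 0.17], [0, 0.0004, 0, 0, 0, 0.17], [0, 0.0004, 0, 0, 0, 0.17], [0, 0.0004, 0, 0, 0, 0.17], [0, 0.0004, 0, 0, 0, 0.17], [0, 0.0004, 0, 0, 0, 0.17], [0, 0.0004, 0, 0, 0, 0.17]]]'

```text
clock: 12.0
position: [0.5378, -0.3467, 0.0721]
ee_rot: [-2.765, -1.482, -0.003]
force: [0.6, 12.1, 9.3]
width: 0.276
gripper_force: 40.0
```

Run:
```python
from h import *
plan(None)
from cell import arm;s=arm.observe();print(s["ft_torque"],s["width"],s["gripper_force"])
```

```text
at [ 0.5378 -0.3467  0.0721] phi 0.984 tilt -1.0 q [ 0.7   0.64 -0.32  1.67  0.24  0.88 -0.3 ] F [ 0.6 12.1  9.3] t 12.0
[ 2.67614069 -0.23506013  0.13863525] 0.2759420491153063 39.99839186668396
```

Emit:
arm_command --targets '[[[0, 0.0002, 0, 0, 0, 0.1], [0, 0.0004, 0, 0, 0, 0.17], [0, 0.0004, 0, 0, 0, 0.17], [0, 0.0004, 0, 0, 0, 0.17], [0, 0.0004, 0, 0, 0, 0.17], [0, 0.0004, 0, 0, 0, 0.17], [0, 0.0004, 0, 0, 0, 0.17], [0, 0.0004, 0, 0, 0, 0.17], [0, 0, 0, 0, 0, 0.08]]]'

```text
clock: 13.12
position: [0.5386, -0.349, 0.0721]
ee_rot: [-3.079, 0.599, 0.004]
force: [-1.7, 13.4, 11.9]
width: 0.278
gripper_force: 40.0
```

```bash
cat > st.py <<'E'
from h import *
plan(None)
from cell import arm;s=arm.observe();print(s["ft_torque"],s["width"],s["gripper_force"])
E
python3 st.py
```

```text
at [ 0.5386 -0.349   0.0721] phi -0.384 tilt -1.0 q [ 0.46  0.61  0.04  1.69 -0.04  0.85 -1.43] F [-1.7 13.4 11.9] t 13.125
[2.87775824 0.22475884 0.09889585] 0.2779233556767109 40.00316619873047
```

Emit:
arm_command --targets '[[[0, 0.0001, 0, 0, 0, 0.07], [0, 0.0001, 0, 0, 0, 0.07], [0, 0, 0, 0, 0, 0]]]'

```text
clock: 13.5
position: [0.5385, -0.3491, 0.0721]
ee_rot: [-3.03, 0.809, 0.004]
force: [-0.0, 13.9, 12.7]
width: 0.271
gripper_force: 40.0
```

```bash
python3 st.py
```

```text
at [ 0.5385 -0.3491  0.0721] phi -0.522 tilt -1.0 q [ 0.44  0.61  0.08  1.69 -0.07  0.85 -1.54] F [-0.  13.9 12.7] t 13.5
[ 3.05875884  0.16959402 -0.12968711] 0.2713906726299261 40.00467002391815
```

Emit:
arm_command --targets '[[[0, 0, 0, 0, 0, 0.07], [0, 0, 0, 0, 0, 0.07], [0, 0, 0, 0, 0, 0]]]'

```text
clock: 13.88
position: [0.5384, -0.3493, 0.0721]
ee_rot: [-2.966, 1.019, 0.005]
force: [-0.3, 13.7, 12.4]
width: 0.272
gripper_force: 40.0
```

```bash
python3 st.py
```

```text
at [ 0.5384 -0.3493  0.0721] phi -0.662 tilt -1.0 q [ 0.42  0.62  0.12  1.69 -0.1   0.85 -1.65] F [-0.3 13.7 12.4] t 13.875
[ 2.93797113  0.25121186 -0.07374507] 0.27173950238951705 40.00378131866455
```

Emit:
arm_command --targets '[[[0, 0, 0, 0, 0, 0.07], [0, 0, 0, 0, 0, 0.07], [0, 0, 0, 0, 0, 0]]]'

```text
clock: 14.25
position: [0.5388, -0.3502, 0.0721]
ee_rot: [-2.889, 1.224, 0.004]
force: [1.2, 10.8, 9.4]
width: 0.274
gripper_force: 40.0
```

```bash
python3 st.py; python3 look.py w8
```

```text
at [ 0.5388 -0.3502  0.0721] phi -0.801 tilt -1.0 q [ 0.39  0.62  0.16  1.69 -0.13  0.84 -1.77] F [ 1.2 10.8  9.4] t 14.25
[ 2.3287915  -0.15729185  0.46214129] 0.2740960756805319 40.00213444232941
at [ 0.5388 -0.3502  0.0721] phi -0.801 tilt -1.0 q [ 0.39  0.62  0.16  1.69 -0.13  0.84 -1.77] F [ 1.2 10.8  9.4] t 14.25
knob? 1390 [323. 300.] [ 0.5408 -0.3528  0.0918] circ 539.3 -351.2 13.6
knob? 179 [284. 284.] [ 0.5594 -0.346   0.0918] circ 558.5 -344.2 6.8
knob? 173 [363. 285.] [ 0.5335 -0.3711  0.092 ] circ 532.9 -370.8 5.8
```

Emit:
arm_command --targets '[[[0, 0, 0, 0, 0, 0.1], [0, 0, 0, 0, 0, 0.1], [0, 0, 0, 0, 0, 0]]]'

```text
clock: 14.68
position: [0.5391, -0.3517, 0.0722]
ee_rot: [-2.753, 1.508, 0.001]
force: [3.4, 5.9, 5.5]
width: 0.271
gripper_force: 40.0
```

```bash
python3 st.py; python3 look.py w9
python3 - <<'E'
import cv2,numpy as np
a=np.vstack([np.hstack([cv2.imread(f"pics/{n}.png")[230:350,240:400] for n in p]) for p in (("w5","w7"),("w8","w9"))]);cv2.imwrite("pics/c9.png",cv2.resize(a,None,fx=2.4,fy=2.4))
E
```

```text
at [ 0.5391 -0.3517  0.0722] phi -1.002 tilt -1.0 q [ 0.36  0.62  0.21  1.69 -0.17  0.84 -1.93] F [3.4 5.9 5.5] t 14.675
[ 1.37266498 -0.62156773  0.47833191] 0.27077795562517715 40.001646280288696
at [ 0.5391 -0.3517  0.0722] phi -1.002 tilt -1.0 q [ 0.36  0.62  0.21  1.69 -0.17  0.84 -1.93] F [3.4 5.9 5.5] t 14.675
knob? 1244 [323. 301.] [ 0.5405 -0.3539  0.0917] circ 539.3 -352.5 13.3
knob? 187 [284. 285.] [ 0.5601 -0.3517  0.0919] circ 559.3 -349.8 6.2
knob? 175 [362. 285.] [ 0.53   -0.3708  0.0918] circ 528.7 -369.6 6.2
```

View pics/c9.png

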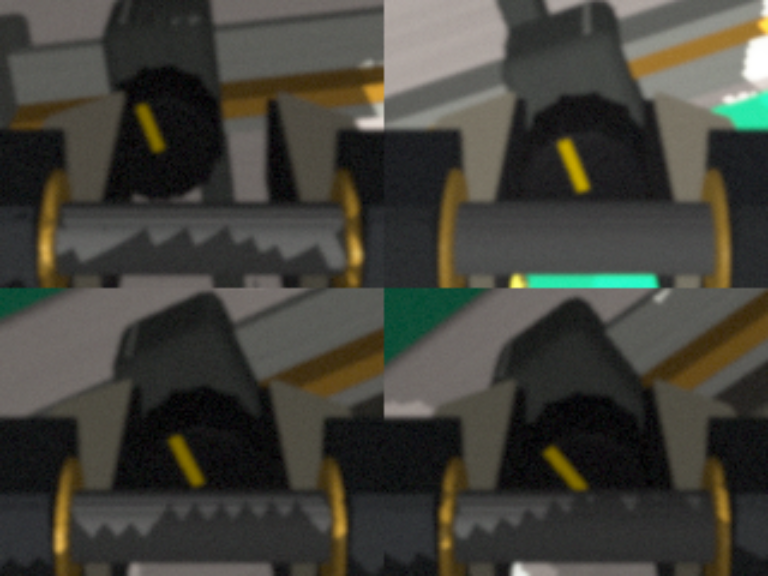

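The yellow line kept its place in the jaws while loosening, so there was no slip. In the last turn it slipped by about 0.2 rad as the torque rose to 0.47 N m, so the screw is at its hard stop. I'll release and retreat.

Emit:
arm_command --targets '[[[0, 0, 0, 0, 0, 0], [0, 0, 0, 0, 0, 0], [0, 0, 0, 0, 0, 0], [0, 0, 0, 0, 0, 0], [0, 0, -0.02, 0, 0, 0], [0, 0, -0.04, 0, 0, 0], [0, 0, -0.05, 0, 0, 0], [0, 0, -0.05, 0, 0, 0]]]' --jaw 0.05

```text
clock: 15.72
position: [0.538, -0.3536, 0.2331]
ee_rot: [2.756, -1.507, -0.001]
force: [0.8, 0.0, -0.4]
width: 0.544
gripper_force: 0.0
```

```bash
python3 look.py w10
python3 - <<'E'
from h import *
d=load("w10.npz")
C=np.load("w10_C.npy");a=np.radians(69.49);y=np.array([np.cos(a),np.sin(a)]);x=np.array([y[1],-y[0]])
q=C[...,:2]-[.4781,-.3154];u=q@x;v=q@y;z=C[...,2];ok=d["z_map"]>0
for uu in (-.015,-.005,.005,.015):
  k=ok&(abs(u-uu)<.004)&(v>-.125)&(v<.02)
  h=[];
  for vv in np.arange(-.115,.0,.002):
    kk=k&(abs(v-vv)<.001);h.append(int(np.median(z[kk])*1000) if kk.any() else -1)
  print(uu,h)
im=d["pixels"][:,:,::-1].copy();cv2.imwrite("pics/w10c.png",cv2.resize(im[150:390,250:570],None,fx=2.4,fy=2.4))
E
```

```text
at [ 0.538  -0.3536  0.2331] phi -1.001 tilt -1.0 q [ 0.33  0.46  0.26  1.53 -0.12  1.17 -1.96] F [ 0.8  0.  -0.4] t 15.725
knob? 600 [321. 224.] [ 0.5371 -0.3494  0.0919] circ 536.8 -349.0 13.7
-0.015 [33, 41, 42, 42, 42, 42, 42, 41, 42, 43, 42, 42, 43, 42, 42, 43, 42, 43, 43, 42, 43, 43, 42, 42, 43, 42, 43, 43, 42, 43, 43, 42, 42, 43, 42, 43, 43, 42, 42, 42, 43, 42, 42, 42, 42, 40, 38, 37, 38, 37, 37, -1, 14, 14, 15, 14, 15, 15]
-0.005 [-1, 41, 42, 41, 41, 42, 42, 40, 42, 43, 42, 43, 43, 42, 43, 42, 43, 43, 43, 43, 43, 42, 43, 43, 42, 43, 43, 303, 302, 172, 43, 43, 43, 42, 43, 42, 43, 42, 43, 42, 43, 42, 43, 43, 43, 39, 38, 37, 38, 38, 37, 14, 15, 15, 14, 15, 14, 15]
0.005 [-1, 41, 42, 42, 42, 42, 42, 41, 42, 43, 42, 43, 43, 42, 43, 43, 42, 43, 43, 43, 42, 43, 43, 314, 315, 313, 312, 313, 314, 312, 43, 42, 43, 42, 43, 42, 43, 43, 43, 42, 43, 42, 42, 43, 42, 40, 37, 38, 37, 38, 38, -1, 15, 15, 15, 14, 15, 14]
0.015 [-1, 41, 42, 42, 42, 42, 42, 41, 43, 42, 43, 43, 43, 42, 43, 42, 43, 43, 43, 43, 42, 44, 318, 316, 43, 42, 43, 43, 43, 43, 314, 314, 315, 43, 42, 42, 42, 43, 42, 42, 43, 42, 42, 43, 43, 40, 37, 38, 37, 38, 37, -1, 14, 15, 15, 14, 15, 15]
```

View pics/w10c.png

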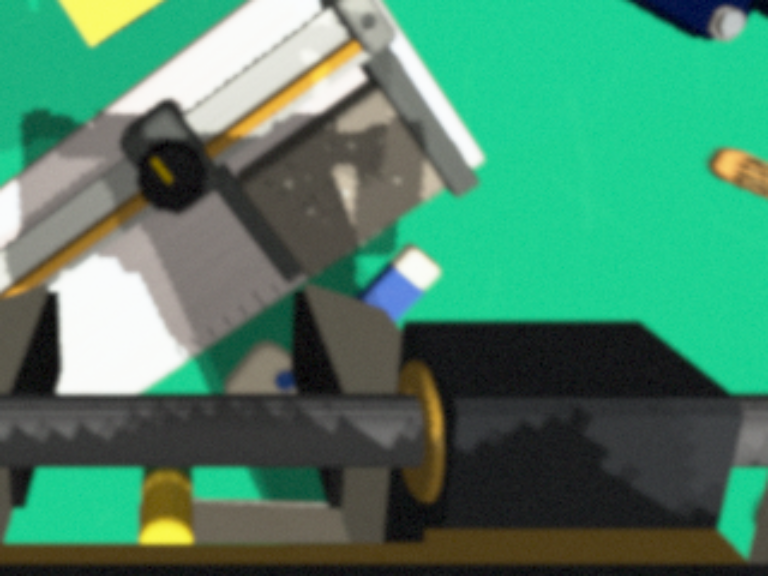

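The view shows the block (about 340,170) held between the fence (430,120) and the stop arm (255,220). The height profile shows no gap at either end, and the neighbouring things in view (eraser, remote, glue stick, pad) look to be where they were.

```bash
python3 -c "
from cell import arm
print(arm.sign_off())"
```

```text
the job is handed in; nothing more can be done
None
```

The job is handed in: I loosened the screw about 2.9 rad, slid the free collar until the block was snug against the fence with no gap visible at either end, and tightened the screw to its hard stop, though my first grip closed over the top of the knob (up to 29 N of wrist force) and had to be redone.

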